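# Load a specimen carrier into a display rail

## Task

Take the loose carrier with the purple agate slice out of its wooden cradle and enter its white discs into the open end of the aluminium display rail, then slide it along inside, pushing the carrier with the green slice ahead of it, until both are close together and fully home at the closed end; let go of it there. The rail swivels on its stand and was set by eye, falling a little towards its closed end, so follow it gently by feel: never force the carrier against the rail or ram the green carrier, and leave the other things on the counter alone.

Things in the scene. Friction and masses are not known exactly. Their poses are not given: they have to be found in the camera images.
- carrier_grip (a point): Loose carrier, at its grey grip block: 22 (x) x 14 (y) x 48 (z) mm, from 26 below to 22 above this point; pinch it across y from above. In -x a steel neck, 14 wide and 6 high at this height, leads to two white nylon discs. Below hang a brass clip and a purple stone disc, 40 mm wide (y), 7 thick (x), from 30 to 70 mm below this point. 0.1 to 0.17 kg. z up, y along the rail's run once in it.
- carrier_rollers (a point): Running part of the loose carrier, 36 mm from carrier_grip in -x, same height and axes: two bevelled discs, 28 mm diameter, 7 thick (x), centred 12 mm either side of this point along y; a bumper bar through them ends 27 mm either side of this point and is what touches the next carrier. Let go in the rail, the carrier leans over towards +x by up to about 0.1 rad.
- rail_mouth (a point): Centre of the open end of a C-section aluminium rail, 165 mm above the counter; y runs roughly along the rail to its closed end, x to its slotted side (away from the robot), z up. Rail 260 long, 38.5 high, 17 deep; channel 30.5 high, 9 deep (about 1 mm play round the discs), slot 10 high in the +x face (8.5 mm from here) for the neck. With both carriers home, carrier_rollers is 173 mm from here.
- stand: Fixed stand of the rail: walnut foot 150 x 340 x 14 mm, level, origin under its middle, axes as rail_mouth; two posts on the rail's -x side, up to 196 mm high. The rail swivels about rail_mouth and is clamped at the far post. Its true direction is NOT measured: it falls from the y axis by 0.035 to 0.10 rad and is off it sideways by up to 0.10 rad either way. It holds still under moderate force.
- parked (a joint): The carrier with the green stone, already in the rail, same shape as the loose one: how far (m) it stands from its home at the closed end. 0 is home (its middle 227 mm from the mouth), larger is nearer the open end. It slides with about 2 N of drag and stops hard at 0.
- cradle: Fixed wooden cradle, foot 90 x 64 x 12 mm, origin at its underside, axes as the carrier's at the start. The carrier rests with carrier_grip 88 mm above this origin: discs on a block 74 mm high and 60 wide (y), grip block on two posts 14 mm square, 62 mm high. It lifts straight up.
- crystal_mid (a point): Bystander: lilac crystal point on a round walnut foot, 60 mm diameter, 110 mm high; middle. Leave it alone.
- jar_mid (a point): Bystander: amber glass jar with brass cap, 56 mm diameter, 85 mm high; middle. Leave it alone.
- ring_cone_mid (a point): Bystander: white ceramic ring cone, 56 mm diameter foot, 88 mm high; middle. Leave it alone.
Mind the look-alikes: they are no part of the job. Leave any pink look-alike of the part that bears carrier_grip alone.

How it is judged (in metres and radians):
On the way:
1. the carrier's discs have entered the rail by its open end, short of the green carrier (y of carrier_rollers in the frame of rail_mouth between 0.01 and 0.09 m and x of carrier_rollers in the frame of rail_mouth between -0.01 and 0.01 m and z of carrier_rollers in the frame of rail_mouth between -0.01 and 0.01 m), for 0.05 s.
At the end, for the whole second after the job is handed in: The purple carrier hangs in the rail, let go and at rest, upright within 0.2 rad, its running part in the channel and at least 169 mm along from the mouth (home is 171 to 173 mm); the green carrier is within 2.5 mm of its home (y of carrier_rollers in the frame of rail_mouth above 0.169 m and x of carrier_rollers in the frame of rail_mouth between -0.022 and 0.022 m and z of carrier_rollers in the frame of rail_mouth between -0.024 and 0.006 m and value of joint parked below 0.0025 m and angle between carrier_grip's own z axis and vertical below 0.2 rad and linear speed of carrier below 0.02 m/s); the robot touches nothing.
It fails at once if the carrier is forced against the rail, its stand or the green carrier with more than 15 N (contact force between carrier and stand above 15 N).
It fails at once if the lilac crystal is disturbed (distance of crystal_mid from where it was at the start of the episode above 0.02 m).
It fails at once if the jar is disturbed (distance of jar_mid from where it was at the start of the episode above 0.02 m).
It fails at once if the ring cone is disturbed (distance of ring_cone_mid from where it was at the start of the episode above 0.02 m).
It also fails if it takes over 72 s, if anything falls off the work surface, if the arm or the gripper's body presses on something with over 40 N, if the wrist force passes 120 N, or if a joint passes its speed limit or range.

## Robot

A 6-joint arm with a two-finger parallel gripper is mounted at the origin on the work surface. World frame = base frame: x ahead of the robot, y to its left, z up, the work surface at z = 0. Lengths are in mm, angles in rad, forces in N, time in s.
With the tool pointing down it reaches from about 275 to 975 mm from the base axis. Payload 8.4 kg.
Tool frame: the origin (TCP) lies midway between the tips of the shut fingers; the grasp point (between the pads) lies 19 mm behind it (ctrl.grasp_offset is the distance from the TCP to the grasp point, in mm); x points along the fingers, y is the direction in which the jaws open and shut, and the axes are right-handed (so a half turn about x gives the same grasp; the last joint's range is limited). The gripper opens to 92 mm and grips with 3 to 60 N. Pads are 20 mm wide; open, the fingers measure 128 mm over their backs; the gripper's body (75 mm by 189 mm) begins 69 mm behind the grasp point.
Start: joints at [1.222, 0.353, 1.633, -0, 1.155, -0.002], TCP at [212.43, 587.794, 214.583] pointing down, gripper open.
Joint ranges: [-2.63, 2.63], [-0.92, 2.1], [0.06, 2.66], [-1.3, 4.44], [0, 2.69], [-3.02, 3.02]. Speed limits (rad/s): [2.22, 2.22, 2.79, 3.14, 3.14, 3.14].

## Interface

Orientations are given as a rotation vector (axis times angle).
In Python, from rig import get_state, vision, ctrl, models gives the robot as it stands. The module is installed in compiled form; this text tells all that it offers.
- The arm moves only by the tool play_rows, never from a script. Its argument "plan" is a list of rows, each a list of 3 entries, a list of its own where there are three numbers: the turn, a rotation vector about the tool's x, y, z in rad, then the shift along the tool's x, y, z in cm, then the gripper's target within -1 to 1 (shut at 1, half-way at 0, fully open at -1). In form: [[[ax, ay, az], [dx, dy, dz], fingers], ...]. A call has 1 to 8 rows; each row shifts and turns the commanded pose from where the row before left it, along the tool's axes as they then stand; what a row does not reach is not made up. A row lasts 1/10 s, in which the tool goes at most 50 mm and 8.59 degrees, less where a joint would pass 70% of its speed; a pose out of reach is approached as far as the arm can. A call is refused whole if a number of a shift passes 5 or a number of a turn 0.15, either way. A call with a gripper value outside its range is refused whole. The fingers move at their own pace and stop on an object; the grip force is fixed at half the most. Time passes only in rows, so rows that do not move let the fingers close. It gives the time, the measured TCP pose, the force and the opening at its end, in the units of the state.
- get_state(): the state, without advancing time (a new reading comes with each control period).
- vision.snapshot(name): name is "scene" or "top" or "wrist"; returns the picture (384x512x3 uint8, red, green, blue); there is no depth.
- vision.camera_info(name): a dict with "K" (3x3 intrinsics, pixels), "k1" (the pictures are not rectified: a ray, as slopes to the right and down, at radius r is drawn at 1 + k1 r^2 times it, then the intrinsics apply), "eye" and "rotation" of the camera in the world. Camera axes: x right, y up, looking along -z (the intrinsics and any distortion apply to the point x, -y, -z); pixel columns grow to the right and rows downward; lengths in mm; the calibration is good to about 2 mm. A picture is of the moment at which its call begins: read the wrist's pose just before it. camera_info takes no time and is no camera call; for the wrist camera it gives the pose at the moment of the call.
- ctrl.close_job(): hands the job in, once; it reports no verdict.
Trained networks look in the newest picture that a camera, given by its name, has taken for a name from the list of things; names that differ only in an ending like _2 or _b are one class to them, and where a whole thing is asked for, a point or a joint stands for the part that bears it (a point fixed in the world has none). Each returns a list of dicts, best first, with "conf" (0 to 1); they miss things now and then, are a little off and sometimes report something else, mostly with a low value. They report only what shows in the picture. A call takes as long as a camera call. They do not tell look-alikes from the thing itself.
- models.silhouettes(label, camera): "region" (384x512 bool, what is visible of it) and "bbox" ([left, top, width, height] in pixels, round what is visible of it).
- models.pinpoint(label, camera): "uv" ([column, row] in pixels: a listed point, or the origin of a listed thing).
The state is a dict: "t": time; "joint_pos": joint angles; "dq": joint speeds; "tau": joint torques, N m; "tool_pos": TCP position; "ee_rot": TCP orientation; "ft_force": force on the tool from outside, world axes, zero at the start; "torque": the same for the moment, N m; "finger_gap": opening from 0.0 (shut) to 1.0 (fully open).
Only numpy, scipy, OpenCV 4.12 (cv2) and the standard library are available. Lean on these libraries where they do the work, as an engineer would, in place of code of your own. Each camera call takes 0.05 s, during which the arm holds its last target. There are 200 camera calls.

## Working session

There is one attempt and no reset: what is moved stays moved. The work goes in short steps, Python scripts to look and compute and a tool call to move; the robot and the scene stay as the last step left them, time stands still between calls to the robot, and variables do not carry over. Pictures are saved under pics/ and viewed, about 8 in all and at most 12, crops included, and the job is handed in when it is done.

Besides the shell and the picture viewer there is one more tool, called after "Request:" as name(argument=value, ...), one argument or row to a line, values as JSON. play_rows: Moves the arm, as the interface text tells. Its arguments: {"type":"object","properties":{"plan":{"type":"array"}},"required":["plan"]}

```bash
mkdir -p pics
cat > h.py <<'E'
import numpy as np, cv2
from scipy.spatial.transform import Rotation as R
from rig import get_state, vision, ctrl, models
def ray(cam,uv,info=None):
    i=info or vision.camera_info(cam); K=np.array(i["K"]);
    p=np.array([(uv[0]-K[0,2])/K[0,0],(uv[1]-K[1,2])/K[1,1]]); q=p.copy()
    for _ in range(20): q=p/(1+i["k1"]*(q@q))
    Rm=np.array(i["rotation"]); Rm=Rm if Rm.shape==(3,3) else R.from_rotvec(Rm).as_matrix()
    d=Rm@np.array([q[0],-q[1],-1]); return np.array(i["eye"],float),d/np.linalg.norm(d)
def proj(cam,P,info=None):
    i=info or vision.camera_info(cam); K=np.array(i["K"]); Rm=np.array(i["rotation"])
    Rm=Rm if Rm.shape==(3,3) else R.from_rotvec(Rm).as_matrix()
    c=Rm.T@(np.array(P,float)-np.array(i["eye"])); q=np.array([c[0],-c[1]])/-c[2]; q=q*(1+i["k1"]*(q@q))
    return K[:2,:2]@q+K[:2,2]
def tri(rays):
    A=0;b=0
    for e,d in rays:
        M=np.eye(3)-np.outer(d,d);A=A+M;b=b+M@e
    x=np.linalg.solve(A,b); return x,[np.linalg.norm((np.eye(3)-np.outer(d,d))@(x-e)) for e,d in rays]
def onz(cam,uv,z,info=None):
    e,d=ray(cam,uv,info); return e+d*(z-e[2])/d[2]
def save(n,im,s=1): cv2.imwrite("pics/"+n,cv2.resize(im[:,:,::-1],None,fx=s,fy=s,interpolation=cv2.INTER_CUBIC))
E
python3 - <<'E'
from h import *
ims=[]
for c in ["scene","top"]:
    im=vision.snapshot(c); ims.append(im); save(c+"0.png",im,1.5); i=vision.camera_info(c); print(c,np.round(i["eye"]),i["k1"],np.array(i["K"])[0,0])
    for n in ["carrier_grip","carrier_rollers","rail_mouth","stand","parked","cradle","crystal_mid","jar_mid","ring_cone_mid"]:
        try: print(n,[(np.round(d["uv"],1).tolist(),round(d["conf"],2)) for d in models.pinpoint(n,c)][:4])
        except Exception as e: print(n,e)
s=get_state();print(s["t"],s["tool_pos"],s["ee_rot"],s["ft_force"])
E
```

```text
scene [1114. -637. 1054.] -0.00024906904305379673 434.34771872324603
carrier_grip [([166.6, 250.8], 0.81), ([204.4, 298.1], 0.56)]
carrier_rollers [([204.2, 291.8], 0.83), ([159.4, 242.2], 0.59)]
rail_mouth [([230.0, 177.5], 0.94)]
stand [([248.4, 191.2], 0.58)]
parked it knows: carrier_grip, carrier_rollers, cradle, crystal_mid, jar_mid, rail_mouth, ring_cone_mid, stand
cradle [([171.1, 274.7], 0.79)]
crystal_mid [([263.4, 263.6], 0.7)]
jar_mid [([281.2, 129.4], 0.72)]
ring_cone_mid [([343.9, 175.2], 0.49)]
top [ 367.   24. 1422.] -0.058567104501180765 454.4131950762541
carrier_grip [([346.1, 160.6], 0.8), ([357.9, 200.7], 0.66), ([302.1, 134.6], 0.55)]
carrier_rollers [([352.6, 158.4], 0.55), ([352.9, 215.3], 0.52)]
rail_mouth [([274.7, 208.7], 0.63)]
stand [([230.2, 214.3], 0.76)]
parked it knows: carrier_grip, carrier_rollers, cradle, crystal_mid, jar_mid, rail_mouth, ring_cone_mid, stand
cradle [([353.4, 204.5], 0.71)]
crystal_mid [([299.7, 137.6], 0.86), ([353.4, 206.0], 0.55)]
jar_mid []
ring_cone_mid [([158.6, 150.2], 0.71), ([140.1, 243.2], 0.27)]
0.9 [212.43857744 587.79666    214.61659576] [ 0.27214438  1.55357883 -0.27207626] [-0.29731189 -0.30067938 -0.29377008]
```

View pics/scene0.png

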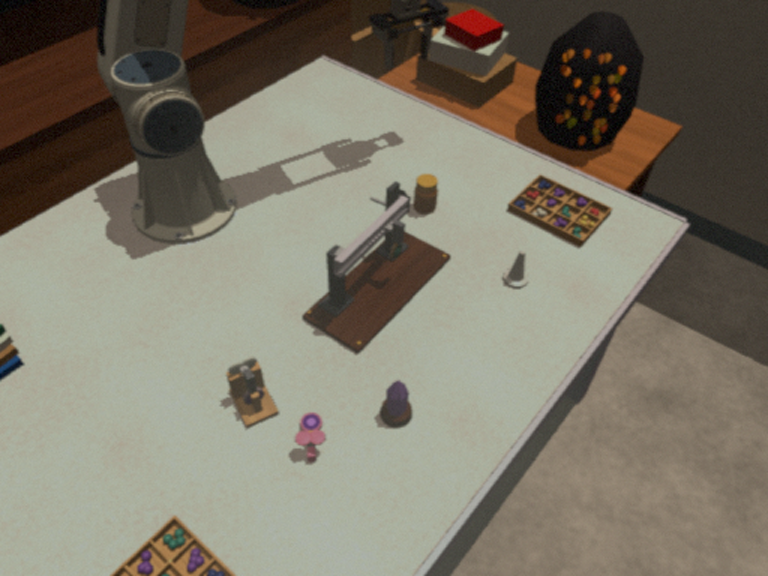

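View pics/top0.png

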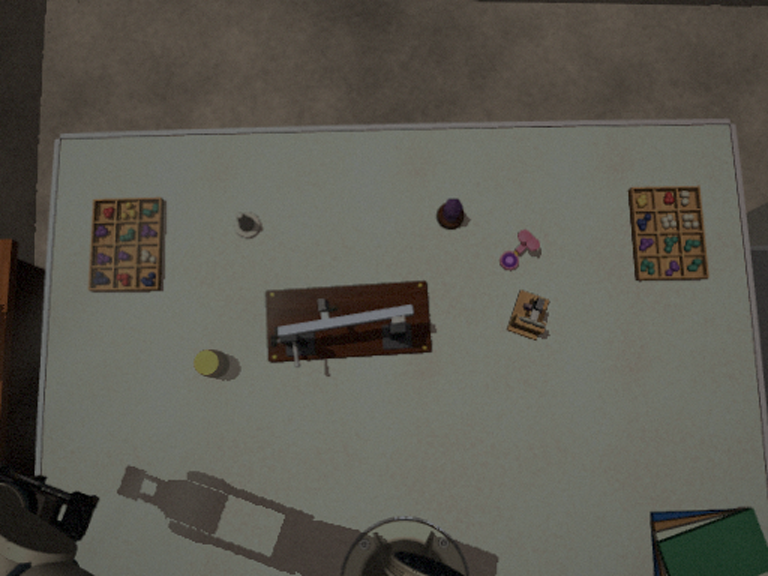

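The scene view shows the cradle with a grey carrier at scene pixel (166,250) and top pixel (355,205). The pink look-alike lies loose at scene (205,290) and top (346,165). The lilac crystal is at top (300,140). In the top view the rail's open end is on the right at (275,207) and its closed end on the left at (186,220).

Candidates for the carrier are the grey one in the cradle (166,250), the pink one lying loose (204,298) and the crystal (263,264). I choose the one in the cradle and will check it in a close crop.

Run:
```python
from h import *
print("cradle",tri([ray("scene",(171.1,274.7)),ray("top",(353.4,204.5))]), onz("top",(353.4,204.5),0))
print("grip",tri([ray("scene",(166.6,250.8)),ray("top",(357.9,200.7))]))
print("grip z88",onz("scene",(166.6,250.8),88),"roll",onz("scene",(159.4,242.2),88))
print("mouth",tri([ray("scene",(230,177.5)),ray("top",(274.7,208.7))]))
print("stand",onz("scene",(248.4,191.2),0),onz("top",(230.2,214.3),0))
# stand foot corners in top (px/1.5), top of the foot z=14
C=[onz("top",(np.array(p))/1.5,14) for p in [(267,291),(427,282),(431,351),(268,362)]]
print(np.round(C)); print("angle",[np.degrees(np.arctan2(*(C[i]-C[j])[[0,1]])) for i,j in [(0,1),(3,2)]])
print("crystal",tri([ray("scene",(263.4,263.6)),ray("top",(299.7,137.6))])[0])
s=get_state(); print(R.from_rotvec(s["ee_rot"]).as_matrix().round(3))
w=vision.camera_info("wrist"); print(w["eye"]-s["tool_pos"],np.array(w["rotation"]).round(2),np.array(w["K"])[0,0])
```

```text
cradle (array([ 546.75455081, -278.52495828,   -6.80287472]), [np.float64(0.01397465471199061), np.float64(0.01397465471189964)]) [ 545.89212194 -277.09743109    0.        ]
grip (array([ 543.22994868, -271.25231172,   99.76945316]), [np.float64(1.773174096469324), np.float64(1.7731740964692064)])
grip z88 [ 534.96448052 -268.06120173   88.        ] roll [ 499.67358068 -261.58090442   88.        ]
mouth (array([525.20863594, -15.63195617, 161.10437722]), [np.float64(9.749200326732979), np.float64(9.749200326733067)])
stand [513.33812292  97.90108044   0.        ] [522.7476942  111.82772897   0.        ]
[[589. 275.  14.]
 [601. -61.  14.]
 [457. -65.  14.]
 [440. 272.  14.]]
angle [np.float64(-2.086347152826956), np.float64(-2.788258030512685)]
crystal [ 747.66012762 -113.03961973   57.63641205]
[[ 0.    0.34  0.94]
 [ 0.    0.94 -0.34]
 [-1.    0.    0.  ]]
[-70.7977688   25.39500556 171.21725376] [-0.24 -0.17  1.22] 319.07405344357744
```

```bash
cat >> h.py <<'E'
def go(P,yaw=None):
    """tool-frame shift (cm) and turn about tool x (rad) to world TCP P with carrier yaw (rad)"""
    s=get_state(); Rm=R.from_rotvec(s["ee_rot"]).as_matrix()
    cur=np.arctan2(Rm[1,2],Rm[0,2])
    print("pos",s["tool_pos"].round(1),"yaw",cur.round(4),"F",np.round(s["ft_force"],1),"gap",round(s["finger_gap"],3),"t",round(s["t"],2))
    print("shift cm (tool xyz)",(Rm.T@(np.array(P)-s["tool_pos"])/10).round(2), "turn ax", None if yaw is None else round(cur-yaw,4))
E
python3 - <<'E'
from h import *
s=get_state(); Rm=R.from_rotvec(s["ee_rot"]).as_matrix(); w=vision.camera_info("wrist")
print("cam offs tool",Rm.T@(w["eye"]-s["tool_pos"]),"look tool",Rm.T@(R.from_rotvec(w["rotation"]).as_matrix() if np.array(w["rotation"]).ndim==1 else np.array(w["rotation"]))@[0,0,-1])
go((470,-290,300),-0.24)
E
```

```text
cam offs tool [-1.71219307e+02 -1.70330529e-01 -7.52096948e+01] look tool [9.63488169e-01 3.78122035e-04 2.67750638e-01]
pos [212.4 587.8 214.6] yaw -0.3468 F [-0.3 -0.3 -0.3] gap 1.0 t 0.9
shift cm (tool xyz) [ -8.54 -73.8   54.06] turn ax -0.1068
```

Request:
play_rows(
  plan=[
    [[0,0,0],[-4.0,0,0],-1],
    [[0,0,0],[-4.0,-1,1],-1],
    [[0,0,0],[-0.5,-3.6,3.1],-1],
    [[0,0,0],[0,-3.6,3.1],-1],
    [[0,0,0],[0,-3.6,3.1],-1],
    [[0,0,0],[0,-3.6,3.1],-1],
    [[0,0,0],[0,-3.6,3.1],-1],
    [[0,0,0],[0,-3.6,3.1],-1],
  ],
)

```text
t: 1.7
tool_pos: [320.2, 306.9, 299.8]
ee_rot: [0.272, 1.553, -0.271]
ft_force: [1.0, 0.5, 1.6]
finger_gap: 0.998
```

Request:
play_rows(
  plan=[
    [[0,0,0],[0,-3.6,3.1],-1],
    [[0,0,0],[0,-3.6,3.1],-1],
    [[0,0,0],[0,-3.6,3.1],-1],
    [[0,0,0],[0,-3.6,3.1],-1],
    [[0,0,0],[0,-3.6,3.1],-1],
    [[0,0,0],[0,-3.6,3.1],-1],
    [[0,0,0],[0,-3.6,3.1],-1],
    [[0,0,0],[0,-3.6,3.1],-1],
  ],
)

```text
t: 2.5
tool_pos: [455.6, -48.6, 299.9]
ee_rot: [0.272, 1.553, -0.272]
ft_force: [0.2, 0.5, 1.0]
finger_gap: 1.001
```

Request:
play_rows(
  plan=[
    [[0,0,0],[0,-3.6,3.1],-1],
    [[0,0,0],[0,-3.6,3.1],-1],
    [[0,0,0],[0,-3.6,3.1],-1],
    [[0,0,0],[0,-3.6,3.1],-1],
    [[0,0,0],[1,0,0],-1],
    [[0,0,0],[1,0,0],-1],
    [[0,0,0],[0,0,0],-1],
  ],
)

```text
t: 3.2
tool_pos: [521.6, -222.9, 277.7]
ee_rot: [0.273, 1.557, -0.271]
ft_force: [0.0, -0.3, -0.5]
finger_gap: 1.003
```

Run:
```python
from h import *
go((530,-270,280),-0.24)
w=vision.camera_info("wrist"); im=vision.snapshot("wrist"); save("w1.png",im,1.5)
for n in ["carrier_grip","carrier_rollers","cradle"]:
    for d in models.pinpoint(n,"wrist")[:3]: print(n,np.round(d["uv"],1),round(d["conf"],2),onz("wrist",d["uv"],0 if n=="cradle" else 88,w).round(1))
```

```text
pos [ 521.6 -222.9  277.7] yaw -0.3466 F [ 0.  -0.3 -0.5] gap 1.003 t 3.2
shift cm (tool xyz) [-0.24 -4.15  2.39] turn ax -0.1066
carrier_grip [261.6 270.6] 0.57 [ 641.5 -258.8   88. ]
carrier_grip [466.3 122.7] 0.21 [546.8  25.9  88. ]
carrier_rollers [224.1 169.8] 0.85 [ 505.  -256.2   88. ]
carrier_rollers [263.7 287.7] 0.78 [ 665.7 -264.5   88. ]
cradle [223.6 171.3] 0.69 [ 519.9 -271.9    0. ]
cradle [226.1 180.5] 0.61 [ 533.8 -273.4    0. ]
```

View pics/w1.png

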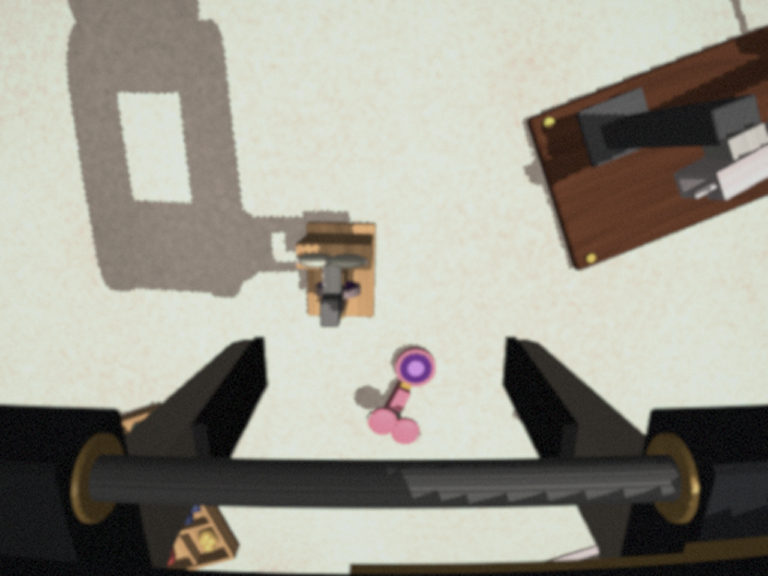

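The wrist picture shows the cradle at about (340,270). The white discs are at (330,262), the grey neck and block at (331,280–325), and a purple stone sits under it. The pink look-alike lies at (405,395). So the carrier in the cradle is the right one. I go closer and look again.

Request:
play_rows(
  plan=[
    [[0,0,0],[2,-1.8,1.6],-1],
    [[0,0,0],[2,-1.8,1.6],-1],
    [[0,0,0],[2,0,0],-1],
    [[0,0,0],[2,0,0],-1],
    [[0,0,0],[1.8,0,0],-1],
    [[0,0,0],[0,0,0],-1],
  ],
)

```text
t: 4.0
tool_pos: [539.7, -267.6, 179.9]
ee_rot: [0.272, 1.557, -0.271]
ft_force: [-0.8, 0.2, -0.3]
finger_gap: 1.002
```

Run:
```python
from h import *
go((540,-268,100))
w=vision.camera_info("wrist"); im=vision.snapshot("wrist"); save("w2.png",im,1.5)
for n in ["carrier_grip","carrier_rollers","cradle"]:
    for d in models.pinpoint(n,"wrist")[:3]: print(n,np.round(d["uv"],1),round(d["conf"],2),onz("wrist",d["uv"],0 if n=="cradle" else 88,w).round(1))
```

```text
pos [ 539.7 -267.6  179.9] yaw -0.346 F [-0.8  0.2 -0.3] gap 1.002 t 4.0
shift cm (tool xyz) [ 7.99 -0.03  0.07] turn ax None
carrier_grip [294.9 289.5] 0.75 [ 637.7 -264.2   88. ]
carrier_grip [251.2 199.1] 0.63 [ 540.4 -272.5   88. ]
carrier_rollers [295.6 307.5] 0.76 [ 656.9 -269.6   88. ]
carrier_rollers [250.9 156.4] 0.58 [ 505.6 -260.1   88. ]
```

View pics/w2.png

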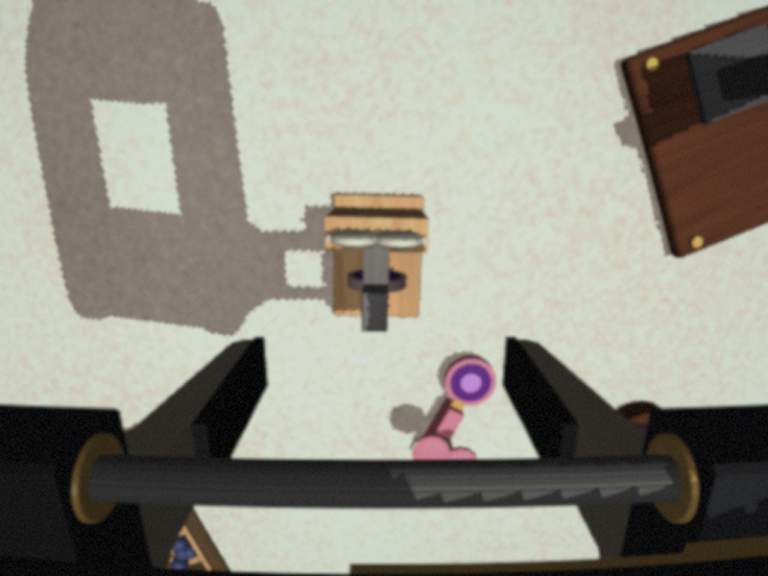

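The crop confirms it: the discs are at (376,240), the neck runs down to the grey block ending at row 330, and the purple stone is at (376,280). It lines up almost exactly with the tool. I fit its pose by projecting the model.

Run:
```python
from h import *
from scipy.optimize import least_squares
w=vision.camera_info("wrist")
# model points (carrier frame rel grip) vs pixels (1.5x)
M=[((11,-7,22),(362,331)),((11,7,22),(388,331)),((-36,-24,14),None),((-36,12,12),None),
   ((-29,0,0),None)]
def P(p,m):
    x,y,z,a=p; c,s=np.cos(a),np.sin(a); return proj("wrist",[x+c*m[0]-s*m[1],y+s*m[0]+c*m[1],z+m[2]],w)*1.5
# note image right = tool +y
pts=[((11,-7,22),(362,331)),((11,7,22),(387,331)),
 # foot corners far (+x) side, z=-76 ; foot centre offset unknown along x -> only block top edges: disc centres
 ((-36+3.5,-12,14),(353,248)),((-36+3.5,12,14),(401,248))]
for yaw in (-0.34,-0.30):
  print(yaw,[P((540,-270,88,yaw),m).round(0).tolist() for m in [(11,-7,22),(11,7,22),(-11,-7,22),(-11,7,22),(-11,0,-26),(-36,-26,0),(-36,26,0),(-36,0,14),(-26,-7,3),(-26,7,3),(-3.5,-20,-50),(3.5,20,-50)]])
```

```text
-0.34 [[369.0, 321.0], [395.0, 321.0], [368.0, 282.0], [395.0, 282.0], [382.0, 262.0], [335.0, 229.0], [428.0, 228.0], [381.0, 232.0], [369.0, 247.0], [394.0, 247.0], [353.0, 266.0], [412.0, 275.0]]
-0.3 [[370.0, 322.0], [395.0, 320.0], [367.0, 282.0], [394.0, 281.0], [381.0, 262.0], [332.0, 231.0], [425.0, 226.0], [378.0, 232.0], [367.0, 248.0], [392.0, 246.0], [352.0, 267.0], [412.0, 274.0]]
```

Request:
play_rows(
  plan=[
    [[0,0,0],[2,-0.52,0.38],-1],
    [[0,0,0],[2.5,0,0],-1],
    [[0,0,0],[2.5,0,0],-1],
    [[0,0,0],[2,0,0],-1],
    [[0,0,0],[1.1,0,0],-1],
    [[0,0,0],[0.5,0,0],-1],
    [[0,0,0],[0,0,0],-1],
  ],
)

```text
t: 4.9
tool_pos: [542.9, -275.1, 75.9]
ee_rot: [0.272, 1.553, -0.272]
ft_force: [-0.7, 0.7, 0.2]
finger_gap: 1.001
```

Request:
play_rows(
  plan=[
    [[0,0,0],[0,0,0],0],
    [[0,0,0],[0,0,0],0.4],
    [[0,0,0],[0,0,0],0.5],
    [[0,0,0],[0,0,0],0.6],
    [[0,0,0],[0,0,0],0.7],
  ],
)

```text
t: 5.4
tool_pos: [542.7, -275.1, 75.8]
ee_rot: [0.272, 1.553, -0.272]
ft_force: [-0.2, -0.1, -0.5]
finger_gap: 0.592
```

Request:
play_rows(
  plan=[
    [[0,0,0],[0,0,0],0.75],
    [[0,0,0],[0,0,0],1],
    [[0,0,0],[0,0,0],1],
    [[0,0,0],[0,0,0],1],
  ],
)

```text
t: 5.8
tool_pos: [542.6, -275.0, 75.6]
ee_rot: [0.272, 1.554, -0.272]
ft_force: [0.6, 1.0, 0.5]
finger_gap: 0.237
```

Request:
play_rows(
  plan=[
    [[0,0,0],[0,0,0],1],
    [[0,0,0],[0,0,0],1],
    [[0,0,0],[0,0,0],1],
    [[0,0,0],[0,0,0],1],
  ],
)

```text
t: 6.2
tool_pos: [542.6, -275.0, 75.6]
ee_rot: [0.272, 1.554, -0.272]
ft_force: [0.2, -0.8, -0.6]
finger_gap: 0.147
```

Request:
play_rows(
  plan=[
    [[0,0,0],[-0.5,0,0],1],
    [[0,0,0],[-1,0,0],1],
    [[0,0,0],[-2,0,0],1],
    [[0,0,0],[-3,0,0],1],
    [[0,0,0],[-3,0,0],1],
    [[0,0,0],[-3,0,0],1],
    [[0,0,0],[-1.5,0,0],1],
    [[0,0,0],[0,0,0],1],
  ],
)

```text
t: 7.0
tool_pos: [543.8, -275.6, 218.2]
ee_rot: [0.271, 1.549, -0.273]
ft_force: [-0.2, 0.0, -1.1]
finger_gap: 0.149
```

Run:
```python
from h import *
go((600,-150,200),0)
w=vision.camera_info("wrist"); im=vision.snapshot("wrist"); save("w3.png",im[100:,100:420],2)
s=get_state();Rm=R.from_rotvec(s["ee_rot"]).as_matrix();print("tilt",Rm[:,0].round(4))
for n in ["carrier_grip","carrier_rollers"]:
    for d in models.pinpoint(n,"wrist")[:3]: 
        P=onz("wrist",d["uv"],s["tool_pos"][2]+14,w);print(n,np.round(d["uv"],1),round(d["conf"],2),P.round(1),(Rm.T@(P-s["tool_pos"])).round(1))
```

```text
pos [ 543.8 -275.6  218.2] yaw -0.3468 F [-0.2  0.  -1.1] gap 0.149 t 7.0
shift cm (tool xyz) [ 1.82 13.73  1.  ] turn ax -0.3468
tilt [ 1.6e-03 -8.0e-04 -1.0e+00]
carrier_grip [256.  246.7] 0.9 [ 542.7 -275.4  230.3] [-14.   -0.4  -0.1]
carrier_grip [293.1 264.5] 0.73 [ 559.9 -259.8  230.3] [-14.   20.2  10.8]
carrier_rollers [253.5 176.9] 0.57 [ 505.7 -263.4  230.3] [-14.1  -1.7 -39. ]
```

View pics/w3.png

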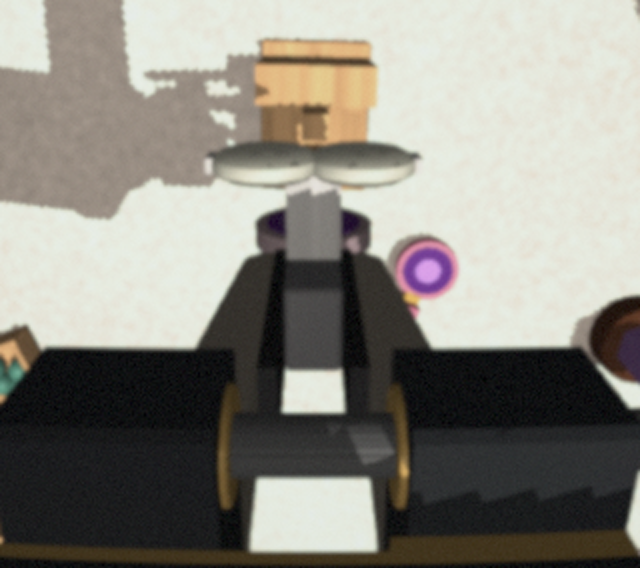

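Lifted: the discs are at crop (262,160) and (365,160), the bumper ends at (210,157) and (420,157), and the block is central between the pads. I fit where it sits in the hand and look at the rail from the scene picture.

Run:
```python
from h import *
from scipy.optimize import least_squares
s=get_state();Rm=R.from_rotvec(s["ee_rot"]).as_matrix();w=vision.camera_info("wrist")
# carrier in tool axes: carrier x=tool z, y=tool y, z=-tool x
pts=[((-36,-27,0),(210,157)),((-36,27,0),(420,157)),((-11,-7,22),(286,289)),((-11,7,22),(341,289)),((11,-7,22),(286,367)),((11,7,22),(342,367))]
B=np.array([[0,0,-1],[0,1,0],[1,0,0]],float)
def f(p):
    r=[]
    for m,uv in pts:
        v=R.from_rotvec([p[3],p[4],0]).as_matrix()@(B@np.array(m,float))+p[:3]
        r+=list(proj("wrist",s["tool_pos"]+Rm@v,w)-(np.array(uv)/2+100))
    return np.array(r)
o=least_squares(f,[-14,0,0,0,0]);print("grip in tool",o.x.round(3));print("res",f(o.x).round(1))
o=least_squares(lambda p:f([*p,0]),[-14,0,0,0]);print("no pitch",o.x.round(3));print("res",f([*o.x,0]).round(1))
im=vision.snapshot("scene");save("s2.png",im[95:235,190:330],5)
im=vision.snapshot("top");save("t2.png",im[180:250,170:295],6)
```

```text
grip in tool [-1.0656e+01  3.0500e-01 -3.2750e+00  3.0000e-03  8.6000e-02]
res [-1.   0.5  0.4  0.9 -0.8 -0.3  1.5 -0.2 -0.2 -0.4  0.  -0.3]
no pitch [-1.2569e+01  2.9800e-01 -2.5980e+00  3.0000e-03]
res [-0.6  1.   0.   1.4 -0.9 -1.8  1.7 -1.7 -0.5  0.7  0.3  0.8]
```

View pics/t2.png

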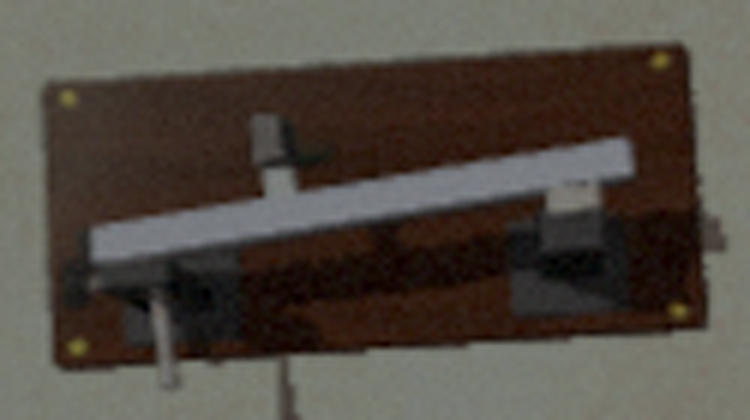

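In the top crop the rail's top face runs from the mouth edge at (629,138)–(634,178) to the closed end at (91,228)–(92,265). The green carrier's block is at (268,140), about two thirds of the way along. I compute the mouth and heading.

Run:
```python
from h import *
q=lambda x,y:(170+(x+.5)/6-.5,180+(y+.5)/6-.5)
T=lambda x,y,z:onz("top",q(x,y),z)
a,b=T(629,138,184),T(634,178,184); c,d=T(91,228,166),T(92,265,166)
print("mouth ends",a,b,"width",np.linalg.norm(a-b),"closed",c,d)
m,e=(a+b)/2,(c+d)/2; print("mouth",m.round(1),"dir",np.degrees(np.arctan2(-(e-m)[0],(e-m)[1])),np.linalg.norm((e-m)[:2]))
S=[T(x,y,14) for x,y in [(68,97),(660,60),(78,347),(679,311)]]
print("stand yaw deg",[np.degrees(np.arctan2(-(S[i]-S[j])[0],(S[i]-S[j])[1])) for i,j in [(0,1),(2,3)]],"centre",np.mean(S,0))
print("net scene",onz("scene",(230,177.5),165),"top",onz("top",(274.7,208.7),165))
g=T(268,140,180);print("green grip",g.round(1),"dist from mouth",(g-m)[:2]@((e-m)[:2])/np.linalg.norm((e-m)[:2]))
```

```text
mouth ends [532.58095699 -21.45276798 184.        ] [514.11314657 -23.26012413 184.        ] width 18.55603831348008 closed [497.85804642 228.27978629 166.        ] [480.65643662 227.72884452 166.        ]
mouth [523.3 -22.4 184. ] dir 7.753866004552745 252.67098377926536
stand yaw deg [np.float64(2.4497563691136777), np.float64(2.352772098366959)] centre [523.92289486 107.25538714  14.        ]
net scene [534.13161333 -10.9673835  165.        ] top [517.93474516 -22.48985345 165.        ]
green grip [535.5 144.4 180. ] dist from mouth 163.61501180295872
```

View pics/s2.png

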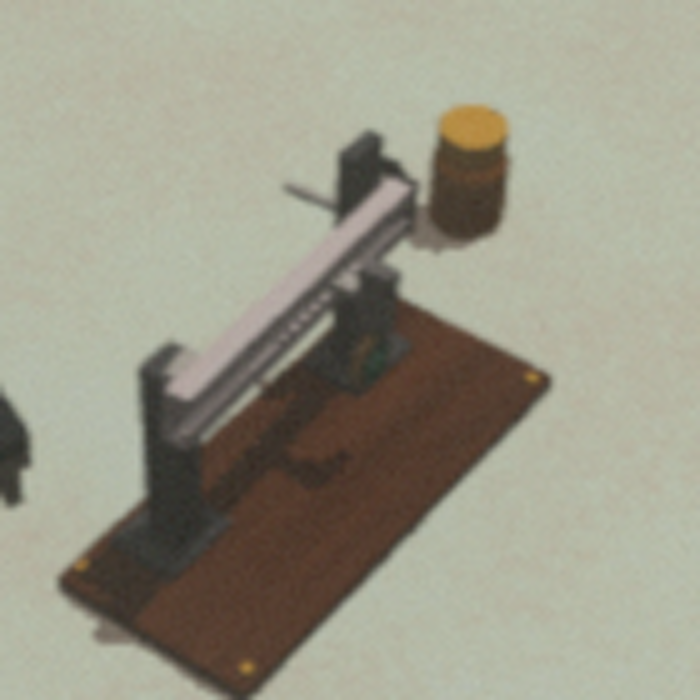

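The scene crop shows the rail mouth at about (177,413), with the rail falling away to the far end at (410,205) and the green carrier hanging under it at (365,330). I estimate the slope from these and plan the standoff pose.

Run:
```python
from h import *
q=lambda p:(np.array([(p[0]-190)*5,(p[1]-95)*5])).round(0)
for x0,y0 in [(523,-22),(523,-18)]:
 for yaw in (0.125,0.14):
  for sl in (0.04,0.07,0.10):
   u=np.array([-np.sin(yaw)*np.cos(sl),np.cos(yaw)*np.cos(sl),-np.sin(sl)]); X=np.array([np.cos(yaw),np.sin(yaw),0]); Z=np.cross(X,u)
   m=np.array([x0,y0,165.])
   print(x0,y0,yaw,sl,*[q(proj("scene",m+a*u+b*X+c*Z)).tolist() for a,b,c in [(0,8.5,19),(0,8.5,-19),(0,-8.5,19),(260,8.5,19),(260,8.5,-19),(260,-8.5,19)]])
u=0.135; m=np.array([523,-22]); Y=np.array([-np.sin(u),np.cos(u)]);X=np.array([np.cos(u),np.sin(u)])
r=m-60*Y; g=r+38.7*X; go((g[0],g[1],165-12.5+5),u)
```

```text
523 -22 0.125 0.04 [185.0, 396.0] [185.0, 444.0] [160.0, 384.0] [420.0, 160.0] [415.0, 208.0] [397.0, 151.0]
523 -22 0.125 0.07 [185.0, 395.0] [184.0, 444.0] [160.0, 383.0] [419.0, 170.0] [414.0, 218.0] [396.0, 160.0]
523 -22 0.125 0.1 [186.0, 395.0] [184.0, 445.0] [161.0, 383.0] [419.0, 180.0] [412.0, 228.0] [396.0, 170.0]
523 -22 0.14 0.04 [185.0, 396.0] [185.0, 444.0] [160.0, 384.0] [415.0, 158.0] [410.0, 205.0] [391.0, 149.0]
523 -22 0.14 0.07 [185.0, 395.0] [184.0, 444.0] [160.0, 383.0] [414.0, 168.0] [409.0, 215.0] [391.0, 158.0]
523 -22 0.14 0.1 [186.0, 394.0] [184.0, 445.0] [161.0, 383.0] [413.0, 177.0] [407.0, 226.0] [390.0, 168.0]
523 -18 0.125 0.04 [189.0, 392.0] [189.0, 440.0] [164.0, 380.0] [424.0, 157.0] [419.0, 205.0] [401.0, 148.0]
523 -18 0.125 0.07 [190.0, 391.0] [189.0, 440.0] [165.0, 379.0] [423.0, 167.0] [418.0, 215.0] [400.0, 157.0]
523 -18 0.125 0.1 [191.0, 391.0] [188.0, 441.0] [166.0, 379.0] [422.0, 176.0] [416.0, 225.0] [399.0, 167.0]
523 -18 0.14 0.04 [189.0, 392.0] [190.0, 440.0] [164.0, 380.0] [418.0, 155.0] [414.0, 202.0] [395.0, 146.0]
523 -18 0.14 0.07 [190.0, 391.0] [189.0, 440.0] [165.0, 379.0] [418.0, 165.0] [413.0, 212.0] [395.0, 155.0]
523 -18 0.14 0.1 [191.0, 391.0] [189.0, 441.0] [165.0, 379.0] [417.0, 174.0] [411.0, 222.0] [394.0, 165.0]
pos [ 541.8 -274.6  213.8] yaw -0.3468 F [-0.1 -0.3 -1.7] gap 0.153 t 7.25
shift cm (tool xyz) [ 5.65 19.59 -4.12] turn ax -0.4818
```

Request:
play_rows(
  plan=[
    [[0,0,0],[0,3,-0.6],1],
    [[0,0,0],[0,4.2,-0.9],1],
    [[0,0,0],[0,4.2,-0.9],1],
    [[0,0,0],[0,4.2,-0.9],1],
    [[0,0,0],[0,4,-0.82],1],
    [[-0.15,0,0],[1,0,0],1],
    [[-0.15,0,0],[1.5,0,0],1],
    [[-0.15,0,0],[1.5,0,0],1],
  ],
)

```text
t: 8.05
tool_pos: [570.0, -76.0, 174.0]
ee_rot: [-0.087, 1.571, 0.087]
ft_force: [-0.5, 0.3, -0.1]
finger_gap: 0.153
```

Request:
play_rows(
  plan=[
    [[-0.03,0,0],[1.5,0,0],1],
    [[0,0,0],[0,0,0],1],
    [[0,0,0],[0,0,0],1],
  ],
)

```text
t: 8.35
tool_pos: [570.0, -76.6, 159.9]
ee_rot: [-0.103, 1.57, 0.104]
ft_force: [-1.1, 0.4, -0.5]
finger_gap: 0.154
```

Run:
```python
from h import *
go((570,-76,157.5),0.135)
im=vision.snapshot("wrist"); save("w4.png",im[90:290,200:460],3)
for n in ["rail_mouth","carrier_rollers","carrier_grip"]: print(n,[(np.round(d["uv"],1),round(d["conf"],2)) for d in models.pinpoint(n,"wrist")])
```

```text
pos [570.  -76.6 159.9] yaw 0.1318 F [-1.1  0.4 -0.5] gap 0.154 t 8.35
shift cm (tool xyz) [0.24 0.06 0.01] turn ax -0.0032
rail_mouth [(array([365.8, 181.5]), 0.67)]
carrier_rollers [(array([ 54.4, 271.7]), 0.77), (array([258. , 180.3]), 0.69)]
carrier_grip [(array([258.1, 243.8]), 0.91), (array([ 72.4, 256.8]), 0.61), (array([ 73.3, 121.6]), 0.57)]
```

View pics/w4.png

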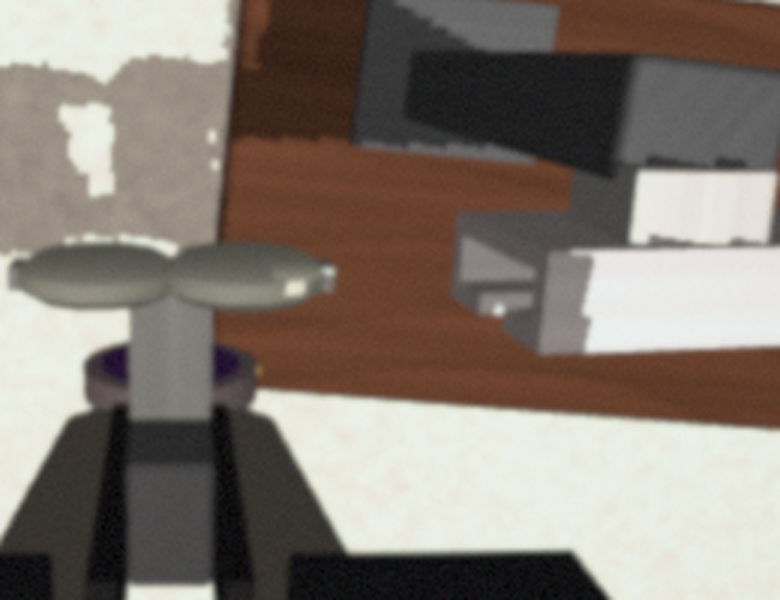

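The wrist crop shows the rail's end face clearly. Its top corners are at (545,250) and (538,353) and its bottom corners at (455,215) and (455,298). The bumper ends are at (12,273) and (333,273). I fit the rail and the carrier in the same image.

```bash
cat > fit.py <<'E'
from h import *
from scipy.optimize import least_squares
B=np.array([[0,0,-1],[0,1,0],[1,0,0]],float)
def rail(p):
    x,y,z,yaw,sl=p; u=np.array([-np.sin(yaw)*np.cos(sl),np.cos(yaw)*np.cos(sl),-np.sin(sl)]); X=np.array([np.cos(yaw),np.sin(yaw),0])
    return np.array([x,y,z]),X,u,np.cross(X,u)
E
python3 - <<'E'
from fit import *
s=get_state();Rm=R.from_rotvec(s["ee_rot"]).as_matrix();w=vision.camera_info("wrist")
px=lambda x,y:np.array([200+(x+.5)/3-.5,90+(y+.5)/3-.5])
C=[(-8.5,19.25,545,250),(8.5,19.25,538,353),(-8.5,-19.25,455,215),(8.5,-19.25,455,298)]
L=[(-8.5,19.25,780,245),(8.5,19.25,780,345)]
def f(p):
    m,X,u,Z=rail(p); r=[]
    for a,c,x,y in C: r+=list(proj("wrist",m+a*X+c*Z,w)-px(x,y))
    for a,c,x,y in L:
        t=[proj("wrist",m+a*X+c*Z+d*u,w) for d in (60,90)]; q=px(x,y); k=(q[0]-t[0][0])/(t[1][0]-t[0][0]); r.append((t[0]+k*(t[1]-t[0]))[1]-q[1])
    return np.array(r+[(p[2]-165)/1.5,(p[3]-.135)/.02,(p[4]-.09)/.02])
o=least_squares(f,[523,-22,165,.135,.09]);print("rail",o.x.round(3));print(f(o.x).round(1))
def g(p): return np.concatenate([proj("wrist",s["tool_pos"]+Rm@(np.array(p[:3])+R.from_rotvec([p[3],0,0]).as_matrix()@(B@np.array([-36,y,0.]))),w)-px(*uv) for y,uv in [(-27,(12,273)),(27,(333,273))]])
b=least_squares(lambda p:np.r_[g(p),(p[0]+12.5)/1.0],[-12.5,.3,-2.7,0]);print("grip in tool",b.x.round(3),g(b.x).round(1))
m,X,u,Z=rail(o.x); rol=s["tool_pos"]+Rm@(b.x[:3]+[0,0,-36]); d=m-rol; print("rollers world",rol.round(1),"to mouth in rail axes X,u,Z",(d@X).round(1),(d@u).round(1),(d@Z).round(1))
E
```

```text
rail [ 5.27996e+02 -2.33660e+01  1.65072e+02  1.47000e-01  8.50000e-02]
[ 0.4  1.  -0.3  0.4  0.8 -0.8 -0.9 -0.8  0.5 -0.7  0.   0.6 -0.3]
grip in tool [-1.2901e+01  3.4000e-01 -2.2670e+00 -1.0000e-03] [ 0.6 -0.  -0.6 -0. ]
rollers world [533.  -81.5 174.1] to mouth in rail axes X,u,Z 3.6 58.8 -4.1
```

Request:
play_rows(
  plan=[
    [[-0.008,0,-0.085],[0,0,0],1],
    [[0,0,0],[0.41,1,0.36],1],
    [[0,0,0],[0,1.3,0],1],
    [[0,0,0],[0,0,0],1],
    [[0,0,0],[0,0,0],1],
  ],
)

```text
t: 9.05
tool_pos: [570.9, -53.4, 154.6]
ee_rot: [-0.177, 1.561, 0.045]
ft_force: [0.1, -0.7, -1.0]
finger_gap: 0.149
```

Run:
```python
from h import *
go((570,-76,157.5),0.14)
im=vision.snapshot("wrist"); save("w5.png",im[120:270,190:390],4)
```

```text
pos [570.9 -53.4 154.6] yaw 0.1419 F [ 0.1 -0.7 -1. ] gap 0.149 t 9.05
shift cm (tool xyz) [-0.11 -2.24 -0.41] turn ax 0.0019
```

View pics/w5.png

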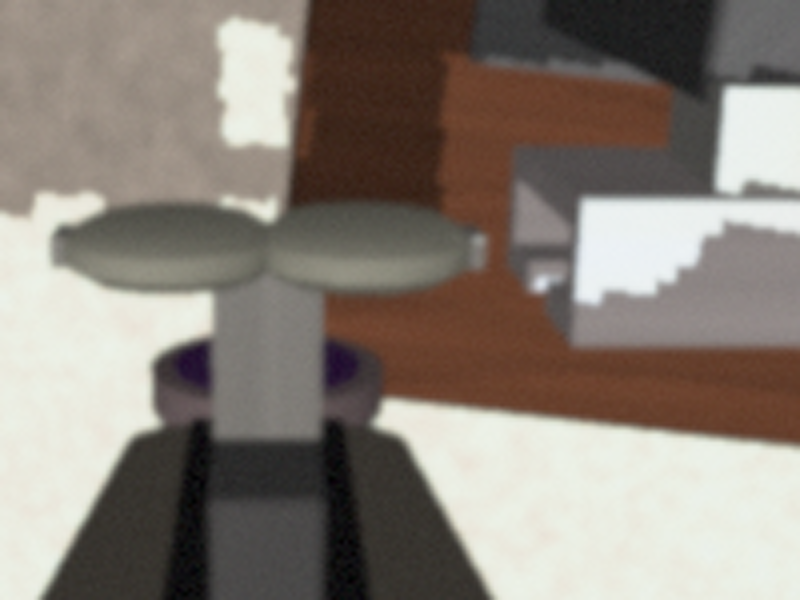

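Now the rail's top edges, (580,197)→(800,197) and (573,347)→(800,345), run parallel to the carrier's bumper, which spans (55,247)–(482,247). The tip is a few millimetres short of the mouth. I refit the offset.

Run:
```python
from fit import *
s=get_state();Rm=R.from_rotvec(s["ee_rot"]).as_matrix();w=vision.camera_info("wrist")
px=lambda x,y:np.array([190+(x+.5)/4-.5,120+(y+.5)/4-.5])
C=[(-8.5,19.25,580,197),(8.5,19.25,573,347),(-8.5,-19.25,512,147),(8.5,-19.25,512,268)]
L=[(-8.5,19.25,797,197),(8.5,19.25,797,345)]
def f(p):
    m,X,u,Z=rail(p); r=[]
    for a,c,x,y in C: r+=list(proj("wrist",m+a*X+c*Z,w)-px(x,y))
    for a,c,x,y in L:
        t=[proj("wrist",m+a*X+c*Z+d*u,w) for d in (40,60)]; q=px(x,y); k=(q[0]-t[0][0])/(t[1][0]-t[0][0]); r.append(2*((t[0]+k*(t[1]-t[0]))[1]-q[1]))
    return np.array(r+[(p[2]-165)/1.5,(p[3]-.135)/.02,(p[4]-.09)/.02])
o=least_squares(f,[523,-22,165,.135,.09]);print("rail",o.x.round(3));print(f(o.x).round(1))
def g(p): return np.concatenate([proj("wrist",s["tool_pos"]+Rm@(np.array(p[:3])+R.from_rotvec([p[3],0,0]).as_matrix()@(B@np.array([-36,y,0.]))),w)-px(*uv) for y,uv in [(-27,(55,247)),(27,(482,247))]])
b=least_squares(lambda p:np.r_[g(p),(p[0]+12.5)/1.0],[-12.5,.3,-2.7,0]);print("grip in tool",b.x.round(3),g(b.x).round(1))
m,X,u,Z=rail(o.x); rol=s["tool_pos"]+Rm@(b.x[:3]+[0,0,-36]); d=m-rol; print("rollers",rol.round(1),"to mouth X,u,Z",(d@X).round(1),(d@u).round(1),(d@Z).round(1))
print("mouth(165,yaw.14,sl.085) height check Z",165-rol[2], "tool tilt",Rm[:,0].round(3),Rm[:,1].round(3))
```

```text
rail [ 5.26773e+02 -2.42230e+01  1.65807e+02  1.51000e-01  8.80000e-02]
[ 0.2  0.7 -0.2 -0.1  0.6 -0.2 -0.6 -0.9  0.6 -0.5  0.5  0.8 -0.1]
grip in tool [-1.2843e+01  2.6000e-02 -1.9200e+00 -1.0000e-03] [ 0.5 -0.  -0.5 -0. ]
rollers [533.3 -58.  167.5] to mouth X,u,Z -1.4 34.4 1.4
mouth(165,yaw.14,sl.085) height check Z -2.4501325455772758 tool tilt [ 0.012 -0.084 -0.996] [-0.14   0.986 -0.084]
```

Request:
play_rows(
  plan=[
    [[0,0,0],[-0.1,0.3,-0.1],1],
    [[0,0,0],[0,0.3,0],1],
    [[0,0,0],[0,0.2,0],1],
    [[0,0,0],[0,0.2,0],1],
    [[0,0,0],[0,0,0],1],
  ],
)

```text
t: 9.6
tool_pos: [568.4, -43.8, 154.7]
ee_rot: [-0.177, 1.561, 0.044]
ft_force: [0.4, 0.6, -0.5]
finger_gap: 0.149
```

Request:
play_rows(
  plan=[
    [[0,0,0],[0,0.15,0],1],
    [[0,0,0],[0,0.15,0],1],
    [[0,0,0],[0,0,0],1],
  ],
)

```text
t: 9.9
tool_pos: [568.0, -40.9, 154.4]
ee_rot: [-0.177, 1.561, 0.044]
ft_force: [0.2, -0.4, -1.0]
finger_gap: 0.151
```

Request:
play_rows(
  plan=[
    [[0,0,0],[0,0.15,0],1],
    [[0,0,0],[0,0.15,0],1],
    [[0,0,0],[0,0,0],1],
  ],
)

```text
t: 10.2
tool_pos: [567.6, -37.9, 154.2]
ee_rot: [-0.177, 1.561, 0.044]
ft_force: [-0.1, 0.2, -1.5]
finger_gap: 0.15
```

Request:
play_rows(
  plan=[
    [[0,0,0],[0,0.15,0],1],
    [[0,0,0],[0,0.15,0],1],
    [[0,0,0],[0,0.15,0],1],
    [[0,0,0],[0,0,0],1],
  ],
)

```text
t: 10.6
tool_pos: [567.0, -33.4, 153.8]
ee_rot: [-0.177, 1.561, 0.044]
ft_force: [0.1, -0.2, -1.9]
finger_gap: 0.15
```

Request:
play_rows(
  plan=[
    [[0,0,0],[0,0.15,0],1],
    [[0,0,0],[0,0.15,0],1],
    [[0,0,0],[0,0.15,0],1],
    [[0,0,0],[0,0,0],1],
  ],
)

```text
t: 11.0
tool_pos: [566.3, -29.0, 153.4]
ee_rot: [-0.177, 1.561, 0.044]
ft_force: [-0.3, 0.5, -1.3]
finger_gap: 0.155
```

Request:
play_rows(
  plan=[
    [[0,0,0],[0,0.15,0],1],
    [[0,0,0],[0,0.15,0],1],
    [[0,0,0],[0,0.15,0],1],
    [[0,0,0],[0,0,0],1],
  ],
)

```text
t: 11.4
tool_pos: [565.7, -24.6, 153.0]
ee_rot: [-0.177, 1.561, 0.044]
ft_force: [0.3, 0.4, -0.8]
finger_gap: 0.155
```

Request:
play_rows(
  plan=[
    [[0,0,0],[0,0.15,0],1],
    [[0,0,0],[0,0.15,0],1],
    [[0,0,0],[0,0.15,0],1],
    [[0,0,0],[0,0,0],1],
  ],
)

```text
t: 11.8
tool_pos: [565.1, -20.2, 152.6]
ee_rot: [-0.177, 1.561, 0.044]
ft_force: [-0.0, -0.2, -1.5]
finger_gap: 0.146
```

Request:
play_rows(
  plan=[
    [[0,0,0],[0,0.15,0],1],
    [[0,0,0],[0,0.15,0],1],
    [[0,0,0],[0,0.15,0],1],
    [[0,0,0],[0,0,0],1],
  ],
)

```text
t: 12.2
tool_pos: [564.4, -15.7, 152.2]
ee_rot: [-0.177, 1.561, 0.044]
ft_force: [0.3, -0.2, -1.1]
finger_gap: 0.151
```

Request:
play_rows(
  plan=[
    [[0,0,0],[0,0.15,0],1],
    [[0,0,0],[0,0.15,0],1],
    [[0,0,0],[0,0.15,0],1],
    [[0,0,0],[0,0.15,0],1],
    [[0,0,0],[0,0,0],1],
  ],
)

```text
t: 12.7
tool_pos: [563.6, -9.8, 151.7]
ee_rot: [-0.177, 1.561, 0.044]
ft_force: [0.6, -0.1, -0.9]
finger_gap: 0.153
```

Request:
play_rows(
  plan=[
    [[0,0,0],[0,0.15,0],1],
    [[0,0,0],[0,0.15,0],1],
    [[0,0,0],[0,0.15,0],1],
    [[0,0,0],[0,0.15,0],1],
    [[0,0,0],[0,0,0],1],
  ],
)

```text
t: 13.2
tool_pos: [562.8, -3.9, 151.2]
ee_rot: [-0.177, 1.561, 0.044]
ft_force: [0.8, -0.3, -1.8]
finger_gap: 0.147
```

Run:
```python
from h import *
s=get_state(); print(s["torque"].round(2))
im=vision.snapshot("wrist"); save("w6.png",im[100:290,150:410],3)
```

```text
[0.16 0.01 0.01]
```

View pics/w6.png

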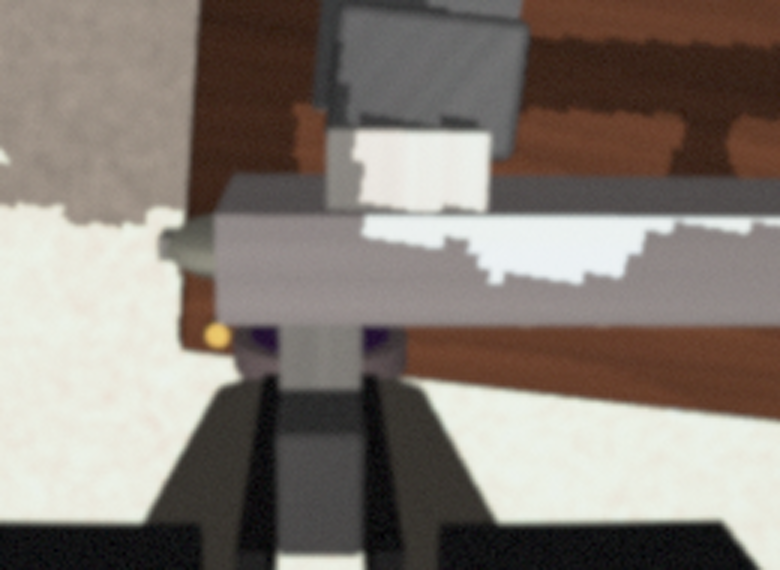

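The picture shows the discs inside the rail: only the trailing bumper end and disc edge are out, at (180,243), and the neck comes through the slot at (320,330). The rail edges are parallel to the tool. I go on by feel.

Request:
play_rows(
  plan=[
    [[0,0,0],[0,0.2,0],1],
    [[0,0,0],[0,0.2,0],1],
    [[0,0,0],[0,0.2,0],1],
    [[0,0,0],[0,0.2,0],1],
    [[0,0,0],[0,0.2,0],1],
  ],
)

```text
t: 13.75
tool_pos: [561.4, 6.0, 150.4]
ee_rot: [-0.177, 1.561, 0.044]
ft_force: [-0.0, -0.6, -1.2]
finger_gap: 0.152
```

Request:
play_rows(
  plan=[
    [[0,0,0],[0,0.2,0],1],
    [[0,0,0],[0,0.2,0],1],
    [[0,0,0],[0,0.2,0],1],
    [[0,0,0],[0,0.2,0],1],
    [[0,0,0],[0,0.2,0],1],
  ],
)

```text
t: 14.25
tool_pos: [560.0, 15.8, 149.5]
ee_rot: [-0.177, 1.561, 0.044]
ft_force: [-0.3, 0.0, -1.3]
finger_gap: 0.151
```

Request:
play_rows(
  plan=[
    [[0,0,0],[0,0.2,0],1],
    [[0,0,0],[0,0.2,0],1],
    [[0,0,0],[0,0.2,0],1],
    [[0,0,0],[0,0.2,0],1],
    [[0,0,0],[0,0.2,0],1],
  ],
)

```text
t: 14.75
tool_pos: [558.6, 25.7, 148.7]
ee_rot: [-0.177, 1.561, 0.044]
ft_force: [0.2, -0.5, -0.8]
finger_gap: 0.15
```

Request:
play_rows(
  plan=[
    [[0,0,0],[0,0.2,0],1],
    [[0,0,0],[0,0.2,0],1],
    [[0,0,0],[0,0.2,0],1],
    [[0,0,0],[0,0.2,0],1],
    [[0,0,0],[0,0.2,0],1],
  ],
)

```text
t: 15.25
tool_pos: [557.1, 35.6, 147.8]
ee_rot: [-0.177, 1.561, 0.044]
ft_force: [-0.2, 0.2, -1.0]
finger_gap: 0.148
```

Request:
play_rows(
  plan=[
    [[0,0,0],[0,0.2,0],1],
    [[0,0,0],[0,0.2,0],1],
    [[0,0,0],[0,0.2,0],1],
    [[0,0,0],[0,0.2,0],1],
    [[0,0,0],[0,0.2,0],1],
  ],
)

```text
t: 15.75
tool_pos: [555.7, 45.4, 147.0]
ee_rot: [-0.177, 1.561, 0.044]
ft_force: [0.1, 0.2, -2.0]
finger_gap: 0.15
```

Request:
play_rows(
  plan=[
    [[0,0,0],[0,0.2,0],1],
    [[0,0,0],[0,0.2,0],1],
    [[0,0,0],[0,0.2,0],1],
    [[0,0,0],[0,0.2,0],1],
    [[0,0,0],[0,0.2,0],1],
  ],
)

```text
t: 16.25
tool_pos: [554.4, 55.3, 146.1]
ee_rot: [-0.177, 1.561, 0.044]
ft_force: [-0.5, -0.9, -2.3]
finger_gap: 0.148
```

Request:
play_rows(
  plan=[
    [[0,0,0],[0,0.2,0],1],
    [[0,0,0],[0,0.2,0],1],
    [[0,0,0],[0,0.2,0],1],
    [[0,0,0],[0,0,0],1],
  ],
)

```text
t: 16.65
tool_pos: [553.5, 61.3, 145.6]
ee_rot: [-0.177, 1.561, 0.044]
ft_force: [0.6, -0.1, -2.5]
finger_gap: 0.155
```

Request:
play_rows(
  plan=[
    [[0,0,0],[0,0.2,0],1],
    [[0,0,0],[0,0.2,0],1],
    [[0,0,0],[0,0.2,0],1],
    [[0,0,0],[0,0,0],1],
  ],
)

```text
t: 17.05
tool_pos: [552.6, 67.3, 145.1]
ee_rot: [-0.177, 1.561, 0.044]
ft_force: [-0.1, -0.5, -3.2]
finger_gap: 0.153
```

Request:
play_rows(
  plan=[
    [[0,0,-0.007],[0.08,0,0],1],
    [[0,0,0],[0,0.2,0],1],
    [[0,0,0],[0,0.2,0],1],
    [[0,0,0],[0,0,0],1],
  ],
)

```text
t: 17.45
tool_pos: [552.2, 71.1, 144.0]
ee_rot: [-0.183, 1.561, 0.039]
ft_force: [-0.3, -0.9, -1.4]
finger_gap: 0.148
```

Request:
play_rows(
  plan=[
    [[0,0,0],[0,0.2,0],1],
    [[0,0,0],[0,0.2,0],1],
    [[0,0,0],[0,0.2,0],1],
    [[0,0,0],[0,0,0],1],
  ],
)

```text
t: 17.85
tool_pos: [551.3, 77.0, 143.4]
ee_rot: [-0.183, 1.561, 0.039]
ft_force: [-0.3, 0.1, -1.1]
finger_gap: 0.145
```

Request:
play_rows(
  plan=[
    [[0,0,0],[0,0.2,0],1],
    [[0,0,0],[0,0.2,0],1],
    [[0,0,0],[0,0.2,0],1],
    [[0,0,0],[0,0,0],1],
  ],
)

```text
t: 18.25
tool_pos: [550.4, 82.9, 142.8]
ee_rot: [-0.183, 1.561, 0.039]
ft_force: [-0.1, 0.2, -0.8]
finger_gap: 0.151
```

Request:
play_rows(
  plan=[
    [[0,0,0],[0,0.15,0],1],
    [[0,0,0],[0,0.15,0],1],
    [[0,0,0],[0,0.15,0],1],
    [[0,0,0],[0,0.15,0],1],
  ],
)

```text
t: 18.65
tool_pos: [549.6, 88.7, 142.3]
ee_rot: [-0.183, 1.561, 0.039]
ft_force: [-0.4, 0.1, -1.2]
finger_gap: 0.15
```

Request:
play_rows(
  plan=[
    [[0,0,0],[0,0.15,0],1],
    [[0,0,0],[0,0.15,0],1],
    [[0,0,0],[0,0.15,0],1],
    [[0,0,0],[0,0.15,0],1],
  ],
)

```text
t: 19.05
tool_pos: [548.8, 94.5, 141.7]
ee_rot: [-0.183, 1.561, 0.039]
ft_force: [0.6, -2.9, -1.2]
finger_gap: 0.148
```

Request:
play_rows(
  plan=[
    [[0,0,0],[0,0.15,0],1],
    [[0,0,0],[0,0.15,0],1],
    [[0,0,0],[0,0.15,0],1],
    [[0,0,0],[0,0.15,0],1],
  ],
)

```text
t: 19.45
tool_pos: [548.0, 100.5, 141.2]
ee_rot: [-0.183, 1.561, 0.039]
ft_force: [1.5, -1.5, -0.7]
finger_gap: 0.149
```

Request:
play_rows(
  plan=[
    [[0,0,0],[0,0.15,0],1],
    [[0,0,0],[0,0.15,0],1],
    [[0,0,0],[0,0.15,0],1],
    [[0,0,0],[0,0.15,0],1],
  ],
)

```text
t: 19.85
tool_pos: [547.1, 106.5, 140.7]
ee_rot: [-0.183, 1.561, 0.039]
ft_force: [0.6, -1.9, -1.7]
finger_gap: 0.153
```

Request:
play_rows(
  plan=[
    [[0,0,0],[0,0.15,0],1],
    [[0,0,0],[0,0.15,0],1],
    [[0,0,0],[0,0.15,0],1],
    [[0,0,0],[0,0.15,0],1],
  ],
)

```text
t: 20.25
tool_pos: [546.2, 112.4, 140.1]
ee_rot: [-0.183, 1.561, 0.039]
ft_force: [1.8, -1.3, -2.1]
finger_gap: 0.151
```

Request:
play_rows(
  plan=[
    [[0,0,0],[0,0.15,0],1],
    [[0,0,0],[0,0.15,0],1],
    [[0,0,0],[0,0.15,0],1],
    [[0,0,0],[0,0.15,0],1],
  ],
)

```text
t: 20.65
tool_pos: [545.4, 118.3, 139.6]
ee_rot: [-0.183, 1.561, 0.039]
ft_force: [0.8, -2.7, -2.0]
finger_gap: 0.148
```

Request:
play_rows(
  plan=[
    [[0,0,0],[0.04,0.15,0.03],1],
    [[0,0,0],[0,0.15,0],1],
    [[0,0,0],[0,0.15,0],1],
    [[0,0,0],[0,0.15,0],1],
  ],
)

```text
t: 21.05
tool_pos: [544.8, 124.2, 138.6]
ee_rot: [-0.183, 1.561, 0.039]
ft_force: [-0.6, -2.3, -1.1]
finger_gap: 0.151
```

Request:
play_rows(
  plan=[
    [[0,0,0],[0.02,0.15,0],1],
    [[0,0,0],[0,0.15,0],1],
    [[0,0,0],[0,0.15,0],1],
    [[0,0,0],[0,0.15,0],1],
  ],
)

```text
t: 21.45
tool_pos: [544.0, 130.1, 137.8]
ee_rot: [-0.183, 1.561, 0.039]
ft_force: [-0.1, -0.7, -0.3]
finger_gap: 0.153
```

Request:
play_rows(
  plan=[
    [[0,0,0],[0,0.15,0],1],
    [[0,0,0],[0,0.15,0],1],
    [[0,0,0],[0,0.15,0],1],
  ],
)

```text
t: 21.75
tool_pos: [543.4, 134.5, 137.5]
ee_rot: [-0.183, 1.561, 0.039]
ft_force: [-0.0, -2.8, -0.1]
finger_gap: 0.151
```

Request:
play_rows(
  plan=[
    [[0,0,0],[0,0.1,0],1],
    [[0,0,0],[0,0.1,0],1],
    [[0,0,0],[0,0.1,0],1],
    [[0,0,0],[0,0.1,0],1],
    [[0,0,0],[0,0.1,0],1],
  ],
)

```text
t: 22.25
tool_pos: [542.7, 139.4, 137.0]
ee_rot: [-0.183, 1.561, 0.039]
ft_force: [0.0, -1.9, -0.5]
finger_gap: 0.152
```

Request:
play_rows(
  plan=[
    [[0,0,0],[0,0.1,0],1],
    [[0,0,0],[0,0.1,0],1],
    [[0,0,0],[0,0.1,0],1],
    [[0,0,0],[0,0.1,0],1],
  ],
)

```text
t: 22.65
tool_pos: [542.2, 143.4, 136.6]
ee_rot: [-0.183, 1.561, 0.039]
ft_force: [0.4, -1.4, -0.2]
finger_gap: 0.147
```

Request:
play_rows(
  plan=[
    [[0,0,0],[0,0.05,0],1],
    [[0,0,0],[0,0.05,0],1],
    [[0,0,0],[0,0.05,0],1],
  ],
)

```text
t: 22.95
tool_pos: [541.9, 144.8, 136.5]
ee_rot: [-0.183, 1.561, 0.039]
ft_force: [0.1, -2.3, -0.9]
finger_gap: 0.151
```

Request:
play_rows(
  plan=[
    [[0,0,0],[0,0.05,0],1],
    [[0,0,0],[0,0.05,0],1],
    [[0,0,0],[0,0.05,0],1],
  ],
)

```text
t: 23.25
tool_pos: [541.7, 146.3, 136.3]
ee_rot: [-0.183, 1.561, 0.039]
ft_force: [0.9, -1.8, -0.7]
finger_gap: 0.149
```

Request:
play_rows(
  plan=[
    [[0,0,0],[0,0.05,0],1],
    [[0,0,0],[0,0.05,0],1],
    [[0,0,0],[0,0.05,0],1],
  ],
)

```text
t: 23.55
tool_pos: [541.5, 147.8, 136.2]
ee_rot: [-0.183, 1.561, 0.039]
ft_force: [0.2, -1.2, -0.8]
finger_gap: 0.148
```

Request:
play_rows(
  plan=[
    [[0,0,0],[0,0.05,0],1],
    [[0,0,0],[0,0.05,0],1],
  ],
)

```text
t: 23.75
tool_pos: [541.4, 148.7, 136.1]
ee_rot: [-0.183, 1.561, 0.039]
ft_force: [0.7, -1.7, -1.4]
finger_gap: 0.153
```

Request:
play_rows(
  plan=[
    [[0,0,0],[0,0.05,0],1],
    [[0,0,0],[0,0.05,0],1],
  ],
)

```text
t: 23.95
tool_pos: [541.2, 149.7, 136.0]
ee_rot: [-0.183, 1.561, 0.039]
ft_force: [0.1, -1.0, -1.0]
finger_gap: 0.151
```

Request:
play_rows(
  plan=[
    [[0,0,0],[0,0.05,0],1],
    [[0,0,0],[0,0.05,0],1],
  ],
)

```text
t: 24.15
tool_pos: [541.1, 150.8, 135.9]
ee_rot: [-0.183, 1.561, 0.039]
ft_force: [0.2, -1.7, -0.3]
finger_gap: 0.153
```

Request:
play_rows(
  plan=[
    [[0,0,0],[0,0.04,0],1],
    [[0,0,0],[0,0.04,0],1],
  ],
)

```text
t: 24.35
tool_pos: [541.1, 151.2, 135.9]
ee_rot: [-0.183, 1.56, 0.038]
ft_force: [1.0, -4.8, 0.0]
finger_gap: 0.149
```

Request:
play_rows(
  plan=[
    [[0,0,0],[0,0.04,0],1],
    [[0,0,0],[0,0.04,0],1],
  ],
)

```text
t: 24.55
tool_pos: [541.0, 151.5, 135.9]
ee_rot: [-0.185, 1.56, 0.038]
ft_force: [1.7, -8.4, -0.1]
finger_gap: 0.149
```

Request:
play_rows(
  plan=[
    [[0,0,0],[0,0.04,0],1],
    [[0,0,0],[0,0.04,0],1],
  ],
)

```text
t: 24.75
tool_pos: [541.0, 151.7, 135.8]
ee_rot: [-0.186, 1.56, 0.038]
ft_force: [1.4, -9.8, -0.3]
finger_gap: 0.15
```

The stop is reached at 9.8 N, exactly where the geometry said home would be. I ease off, then let go.

Request:
play_rows(
  plan=[
    [[0,0,0],[0,-0.06,0],1],
    [[0,0,0],[0,-0.06,0],1],
    [[0,0,0],[0,0,0],1],
  ],
)

```text
t: 25.05
tool_pos: [541.0, 151.3, 135.9]
ee_rot: [-0.184, 1.561, 0.038]
ft_force: [0.9, -5.7, -1.0]
finger_gap: 0.148
```

Request:
play_rows(
  plan=[
    [[0,0,0],[0,-0.06,0],1],
    [[0,0,0],[0,0,0],1],
  ],
)

```text
t: 25.25
tool_pos: [541.1, 151.2, 135.9]
ee_rot: [-0.183, 1.561, 0.038]
ft_force: [0.2, -3.7, -0.5]
finger_gap: 0.147
```

Request:
play_rows(
  plan=[
    [[0,0,0],[0,0,0],0.6],
    [[0,0,0],[0,0,0],0.5],
    [[0,0,0],[0,0,0],0.4],
    [[0,0,0],[0,0,0],0.3],
    [[0,0,0],[0,0,0],0.3],
    [[0,0,0],[0,0,0],0.3],
  ],
)

```text
t: 25.85
tool_pos: [541.0, 151.4, 135.9]
ee_rot: [-0.183, 1.561, 0.039]
ft_force: [0.5, 0.5, 0.0]
finger_gap: 0.353
```

Run:
```python
from h import *
go((541,151,136))
im=vision.snapshot("wrist"); save("w7.png",im[100:290,150:410],3)
```

```text
pos [541.  151.4 135.9] yaw 0.1413 F [0.5 0.5 0. ] gap 0.353 t 25.85
shift cm (tool xyz) [-0.01 -0.04 -0.01] turn ax None
```

View pics/w7.png

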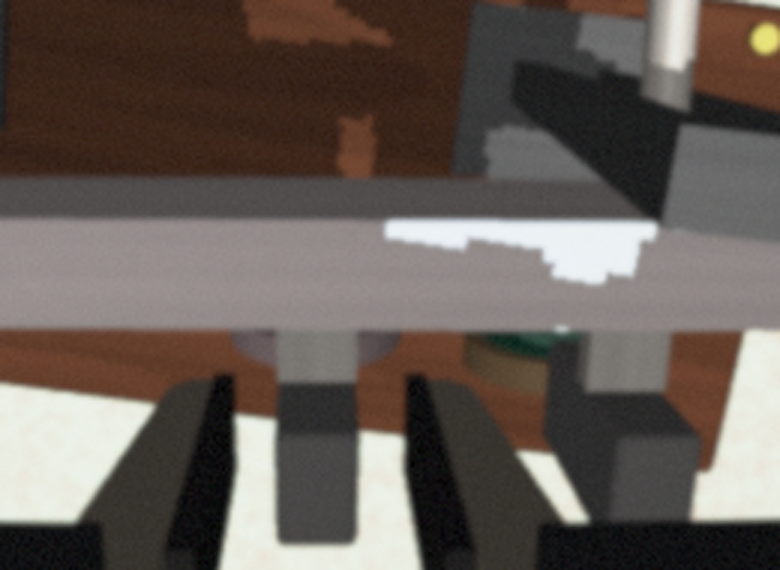

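The picture shows the purple carrier's block at (317,490), free between the opened fingers. The green carrier's block is close by at (650,470), and the right finger is clear of it. I withdraw straight up.

Request:
play_rows(
  plan=[
    [[0,0,0],[-0.5,0,0],0.3],
    [[0,0,0],[-1,0,0],0.3],
    [[0,0,0],[-2,0,0],0.3],
    [[0,0,0],[-3,0,0],0.3],
    [[0,0,0],[-4,0,0],0.3],
    [[0,0,0],[-4,0,0],0.3],
    [[0,0,0],[0,0,0],0.3],
  ],
)

```text
t: 26.6
tool_pos: [541.9, 165.9, 287.0]
ee_rot: [-0.18, 1.551, 0.041]
ft_force: [1.0, -0.4, 0.9]
finger_gap: 0.35
```

Run:
```python
from h import *
go((541,151,136))
a=vision.snapshot("wrist"); b=vision.snapshot("scene")
save("w8.png",np.vstack([cv2.resize(a[100:330,90:430],(680,460)),np.zeros((4,680,3),np.uint8)]),1)
for c in ("scene","wrist"):
  for n in ["carrier_rollers","carrier_grip","rail_mouth"]: print(c,n,[(np.round(d["uv"],1).tolist(),round(d["conf"],2)) for d in models.pinpoint(n,c)])
print("predicted block-top pixel",proj("wrist",np.array([541,151.4,135.9])+[-2,0,12.5+20]))
```

```text
pos [541.9 165.9 287. ] yaw 0.1416 F [ 1.  -0.4  0.9] gap 0.35 t 26.6
shift cm (tool xyz) [15.16 -0.1  -0.44] turn ax None
scene carrier_rollers [([204.2, 291.5], 0.7), ([254.0, 148.6], 0.61)]
scene carrier_grip [([204.3, 297.1], 0.63), ([264.1, 154.2], 0.48)]
scene rail_mouth [([170.7, 275.8], 0.36)]
wrist carrier_rollers [([253.1, 139.3], 0.59), ([81.6, 140.7], 0.51)]
wrist carrier_grip [([5.7, 200.5], 0.79), ([256.4, 174.8], 0.62)]
wrist rail_mouth [([81.2, 140.0], 0.88)]
predicted block-top pixel [253.84960144 189.10325502]
```

View pics/w8.png

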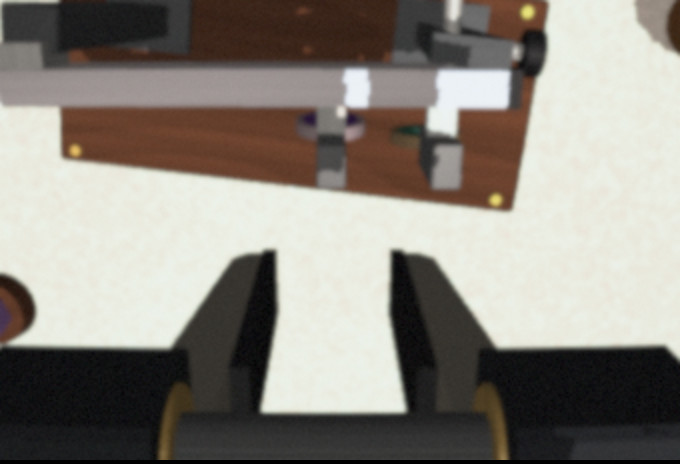

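The last picture shows both carriers hanging in the rail: purple at (331,150) and green at (442,150), about 54 mm apart, with the closed end at (515,90). The gripper is well clear. Handing in.

```bash
python3 -c "
from rig import ctrl; print(ctrl.close_job())"
```

```text
the job is handed in; nothing more can be done
None
```

I took the purple carrier from its cradle and entered it into the open end of the rail. I slid it along by feel with small height and tilt corrections, pushed the green carrier to the closed end, let go and withdrew straight up. I handed the job in after about 27 s of robot time; it reports no verdict.

- **Forces:** readings stayed at about 3 N or less along the slide. They rose to 9.8 N against the end stop, which is under the 15 N limit. I eased off to about 4 N before opening the fingers.
- **Home position:** the stop was felt at tool y ≈ 151 mm, where the fitted geometry put home.
- **Last picture:** both carriers hang in the rail, about 54 mm apart by eye, with the green one about 35 mm from the closed end (33 mm expected). The gripper was clear and read about 1 N.
- **Checks that disagreed:** the fitted sideways angle of the rail came out about 0.105 rad, just over the stated 0.10, so I used a slightly smaller value. In the last wrist picture the network placed rail_mouth and a second carrier_rollers on the same spot near the mouth end. In the last scene picture it placed rail_mouth at the cradle. I disregarded these.
- **Not measured directly:** the green carrier's last millimetres rest on the felt stop and the picture. I did not measure the purple carrier's final lean or check the crystal, jar and ring cone again, but the arm did not go near them.

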